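Clamp the oil stone in its bench holder to the clutch click

TASK

Fix the oil stone in its bench clamp for honing: lay it flat on the clamp's bed, slide it under the foot gently until its end is fully home against the end stop, and let go. Then turn the bar knob clockwise until its slip clutch clicks, stop after one or two clicks and let go, so that the stone stays clamped. Leave the tools lying around where they are.

Things in the scene. Friction and masses are not known exactly. Their poses are not given: they have to be found in the camera images.
- stone_centre (a point): Centre of the oil stone (combination sharpening stone, a plain block 50 wide x 150 long x 25 mm high, tan upper and grey lower layer, 0.33 kg), loose, lying flat on the bench; x across its width, y along its length, z up. Either end may go in first.
- stone_clamp: Grey stone clamp screwed to the bench; origin at the centre of its underside. Flat bed 84 wide (x) x 172 long (y from -90 to +82 mm), its top 12 mm above the bench, open and without sides at y > -8 mm. The head, 66 mm high, stands at y = -68 to -32 mm: two posts with inner faces at x = +-28.5 mm (3.5 mm clear beside the stone) and a bridge whose underside is at z = 52 mm.
- stone_home (a point): Where the stone's centre is when home: on the clamp's bed, 24.5 mm above the bench; axes of the clamp. The stone lies along y and goes in towards -y, through two low guide lips (16 mm above the bed) that flare from the posts to y = -8 mm, where they are some 68 mm apart. Pushed back 60 mm (y = +60 mm) the stone clears the foot and the head.
- end_stop: Rubber-faced end stop, a rigid block 56 wide x 20 mm high fixed on the bed behind the head; its front face is at the clamp's y = -75 mm (origin and axes are the clamp's own). 5 to 15 N is a gentle push; over 25 N counts as rammed.
- clamp_foot: Round steel foot, 24 mm across, under the bridge at the clamp's x = 0, y = -50 mm; origin at the centre of its underside. It starts 2 to 8 mm above the top of a stone lying on the bed and sinks 5 mm for each radian that the knob turns clockwise, until it bears on the stone; when the clutch clicks it presses with about 20 N. The screw holds where it is left.
- knob_grip (a point): Middle of the bar of the black torque knob, on its vertical axis above the foot (clamp's x = 0, y = -50 mm), 87 mm above the bench. Bar 44 long (knob's x) x 12 thick (y) x 24 mm high (75 to 99 mm above the bench) on a round hub of 25 mm. Clockwise from above (yaw falls) tightens, counter-clockwise loosens. Running down takes about 0.25 N m while turning.
- pin_top (a point): Top of the 6 mm steel tally pin in the middle of the knob's bar, 102 mm above the bench at the start; sinks 0.3 mm a click, too little to see well. The clutch, 12 clicks a turn: once the foot bears, the torque climbs within 0.5 rad of turn to 0.34 N m and slips; past the peak the knob snaps ahead by itself (to -0.14 N m) to its next seat, 0.52 rad on. Held still in steps one feels up to +0.1 running, then +0.15, then -0.15 at each click.
- bone_folder: Bone folder, a flat pale strip 143 x 24 x 8 mm, a bystander; origin under its middle.
- wax_puck: Wax puck, 60 mm across, 23 mm high, a bystander; origin under its middle.
- spool: Wooden thread spool, 46 mm across, 58 mm high, a bystander; origin under its middle.

How it is judged:
On the way, in this order (a step that is already met when the one before it is completed fails the run):
1. the stone lies flat on the bed, home against the end stop, with the foot not yet bearing on it (y of stone_centre in the frame of stone_clamp between -0.004 and 0.002 m and x of stone_centre in the frame of stone_clamp between -0.005 and 0.005 m and z of stone_centre in the frame of stone_clamp between 0.022 and 0.0275 m and angle between the y axis of stone_centre and the y axis of stone_clamp, either way round below 0.09 rad and contact force between clamp_foot and anything else below 1 N), for 0.2 s.
2. the knob has been turned until the clutch clicked, with the foot pressing on the stone (y of stone_centre in the frame of stone_clamp between -0.004 and 0.002 m and x of stone_centre in the frame of stone_clamp between -0.005 and 0.005 m and z of stone_centre in the frame of stone_clamp between 0.022 and 0.0275 m and angle between the y axis of stone_centre and the y axis of stone_clamp, either way round below 0.09 rad and contact force between clamp_foot and anything else above 8 N and height (world z) of pin_top below 0.1018 m), for 0.1 s.
At the end, for the whole second after the job is handed in: The stone lies flat on the bed, its end within 2 mm of the end stop, within 5 mm of the middle and 0.09 rad of straight; the foot presses on it with over 8 N; the clutch has clicked once to three times (tally pin sunk 0.2 to 1.05 mm); the gripper is clear (all of step 2 and height (world z) of pin_top above 0.10095 m and contact force between the fingers and anything else below 0.5 N); the robot touches nothing.
It fails at once if the stone is rammed into the end stop with more than 25 N (contact force between end_stop and anything else above 25 N).
It fails at once if the clutch is clicked over more than three times (height (world z) of pin_top below 0.10095 m).
It fails at once if a tool or thing lying around is moved by more than 30 mm (distance of any of bone_folder, wax_puck, spool from where it was at the start of the episode above 0.03 m).
It also fails if it takes over 67 s, if anything falls off the work surface, if the arm or the gripper's body presses on something with over 40 N, if the wrist force passes 120 N, or if a joint passes its speed limit or range.

ROBOT

A 7-joint arm with a two-finger parallel gripper is mounted at the origin on the work surface; the furniture and walls round the work are solid. World frame = base frame: x ahead of the robot, y to its left, z up, the work surface at z = 0. Lengths are in m, angles in rad, forces in N, time in s.
With the tool pointing down it reaches from about 0.4 to 0.85 m from the base axis. Payload 10.4 kg.
Tool frame: the origin (TCP) lies midway between the tips of the shut fingers; the grasp point (between the pads) lies 19 mm behind it; z points along the fingers, y is the line along which they close (so a half turn about z gives the same grasp; the last joint's range is limited). The gripper opens to 87 mm and grips with 3 to 60 N. Pads are 19 mm wide; open, the fingers measure 117 mm over their backs; the gripper's body (75 mm by 190 mm) begins 51 mm behind the grasp point.
Start: joints at [1.137, 0.332, -0.065, 1.46, 0.022, 1.35, -0.088], TCP at [0.25, -0.573, 0.223] pointing down, gripper open.
Joint ranges: [-2.6, 2.6], [-0.5, 2.12], [-1.47, 1.34], [0.16, 2.42], [-1.27, 4.41], [0.06, 2.06], [-2.6, 2.6]. Speed limits (rad/s): [2.22, 2.22, 2.79, 2.79, 3.14, 3.14, 3.14].

INTERFACE

Orientations are given as a unit quaternion [x, y, z, w].
In Python, from bench import r gives the robot as it stands.
- The arm moves only by the tool arm_command, never from a script. Its arguments are lists of equal length, an entry for each row: "xyz": the shift along the world's x, y, z in m, a list of three; "rot": the turn, a rotation vector about the world's x, y, z in rad, a list of three. In form: {"xyz": [[tx, ty, tz], ...], "rot": [[ax, ay, az], ...]}. A call has 1 to 20 rows; each row is the pose to reach, as a shift and turn from the pose commanded when the call began; what a row does not reach only later rows make up. A row lasts 1/12 s, in which the tool goes at most 41.7 mm and 7.16 degrees, less where a joint would pass 70% of its speed; a pose out of reach is approached as far as the arm can. A call with a gripper value outside its range is refused whole. "grip" is the opening, from 0 (shut) to 1 (fully open), set as the call begins (left out, the last holds). The fingers move at their own pace and stop on an object; "squeeze" is the grip in N (left out, the last holds). Time passes only in rows, so rows that repeat a pose let the fingers close. It gives the time, the measured TCP pose, the force, the opening and the grip force at its end, in the units of the state.
- r.read_state(): the state, without advancing time (a new reading comes with each control period).
- r.camera(name): name is "scene" or "top"; returns the picture (480x640x3 uint8, red, green, blue); there is no depth.
- r.camera_model(name): a dict with "fx", "fy", "cx", "cy" (pixels), "T" (4x4, takes a point from camera to world coordinates). Camera axes: x right, y up, looking along -z (the intrinsics and any distortion apply to the point x, -y, -z); pixel columns grow to the right and rows downward; lengths in m; the calibration is good to about 2 mm. A picture is of the moment at which its call begins. camera_model takes no time and is no camera call.
- r.close_job(): hands the job in; it is judged then, once.
Trained networks look in the newest picture that a camera, given by its name, has taken for a name from the list of things; names that differ only in an ending like _2 or _b are one class to them, and where a whole thing is asked for, a point or a joint stands for the part that bears it (a point fixed in the world has none). Each returns a list of dicts, best first, with "conf" (0 to 1); they miss things now and then, are a little off and sometimes report something else, mostly with a low value. They report only what shows in the picture. A call takes as long as a camera call.
- r.look_for(label, camera): "at" ([x, y, z] in m, in the coordinates of the camera as it stood for that picture, good to about 4 mm: the middle of the surface that is visible of it).
- r.spot_point(label, camera): "at" ([x, y, z] in m, in the coordinates of the camera as it stood for that picture, good to about 4 mm: a listed point, or the origin of a listed thing).
The state is a dict: "time": time; "joint_positions": joint angles; "joint_vel": joint speeds; "joint_torque": joint torques, N m; "ee_pos": TCP position; "eef_rot": TCP orientation; "ft_force": force on the tool from outside, world axes, zero at the start; "torque": the same for the moment, N m; "width": finger opening in m; "grip_force": force on a finger pad.
Only numpy, scipy, OpenCV 4.12 (cv2) and the standard library are available. Lean on these libraries where they do the work, as an engineer would, in place of code of your own. Each camera call takes 0.05 s, during which the arm holds its last target. There are 200 camera calls.

## Working session

There is one attempt and no reset: what is moved stays moved. The work goes in short steps, Python scripts to look and compute and a tool call to move; the robot and the scene stay as the last step left them, time stands still between calls to the robot, and variables do not carry over. Pictures are saved under pics/ and viewed, at most 10 in all, crops included, and the job is handed in when it is done.

Besides the shell and the picture viewer there is one more tool, called as name(argument=value, ...) on one line, values as JSON. arm_command: Moves the arm, as the interface text tells. Its arguments: {"type":"object","properties":{"xyz":{"type":"array"},"rot":{"type":"array"},"grip":{"type":"number"},"squeeze":{"type":"number"}},"required":["xyz","rot"]}

```bash
mkdir -p pics
cat > h.py <<'E'
from bench import r
import numpy as np, cv2
from scipy.spatial.transform import Rotation as R
def shot(c,fn=None):
    im=r.camera(c)
    if fn: cv2.imwrite('pics/'+fn,im[:,:,::-1])
    return im
def W(c,p):
    T=np.array(r.camera_model(c)['T']); return (T@np.r_[p,1])[:3]
def pix2w(c,u,v,z):
    m=r.camera_model(c);T=np.array(m['T'])
    d=T[:3,:3]@np.array([(u-m['cx'])/m['fx'],-(v-m['cy'])/m['fy'],-1]);o=T[:3,3]
    return o+d*(z-o[2])/d[2]
def w2pix(c,p):
    m=r.camera_model(c);q=np.linalg.inv(np.array(m['T']))@np.r_[p,1]
    return np.array([m['cx']+m['fx']*q[0]/-q[2],m['cy']-m['fy']*q[1]/-q[2]])
E
python3 - <<'E'
from h import *
for c in ('top','scene'):
    shot(c,c+'1.png'); m=r.camera_model(c); print(c,{k:v for k,v in m.items() if k!='T'}, np.round(m['T'],3).tolist())
    for l in ('stone_centre','stone_clamp','stone_home','end_stop','knob_grip','pin_top','bone_folder','wax_puck','spool'):
        print(l,[(round(d['conf'],2),W(c,d['at']).round(3).tolist()) for d in r.spot_point(l,c)[:2]])
s=r.read_state();print(s['time'],s['ee_pos'],s['eef_rot'],s['width'])
E
```

```text
top {'fx': 580.5750357633982, 'fy': 580.5750357633982, 'cx': 315.7283136777709, 'cy': 236.74720506753457} [[0.066, 0.974, -0.215, 0.237], [-0.998, 0.066, -0.007, -0.013], [0.007, 0.215, 0.977, 1.168], [0.0, 0.0, 0.0, 1.0]]
stone_centre [(0.85, [0.486, -0.022, 0.01])]
stone_clamp [(0.95, [0.478, -0.174, -0.003]), (0.31, [0.479, -0.177, 0.018])]
stone_home [(0.59, [0.481, -0.175, 0.019]), (0.39, [0.355, -0.084, -0.001])]
end_stop []
knob_grip [(0.56, [0.488, -0.225, 0.084])]
pin_top []
bone_folder [(0.76, [0.354, -0.088, 0.001]), (0.65, [0.555, 0.215, 0.001])]
wax_puck [(0.87, [0.367, 0.078, -0.002])]
spool [(0.58, [0.553, 0.21, 0.001])]
scene {'fx': 538.7618749395111, 'fy': 538.7618749395111, 'cx': 316.1948994939221, 'cy': 238.97243330263072} [[-0.588, 0.452, -0.671, -0.101], [-0.809, -0.333, 0.484, 0.407], [-0.004, 0.827, 0.562, 0.56], [0.0, 0.0, 0.0, 1.0]]
stone_centre [(0.56, [0.482, -0.016, 0.015]), (0.44, [0.476, -0.177, -0.001])]
stone_clamp [(0.74, [0.479, -0.182, -0.004])]
stone_home [(0.6, [0.48, -0.179, 0.023])]
end_stop []
knob_grip [(0.55, [0.484, -0.226, 0.087])]
pin_top []
bone_folder []
wax_puck [(0.9, [0.36, 0.081, 0.0])]
spool [(0.64, [0.558, 0.21, -0.004])]
1.0 [ 0.24960788 -0.57301386  0.22258473] [9.78982426e-01 2.03944618e-01 2.00145995e-05 5.22711225e-05] 0.08703282683247382
```

View pics/top1.png

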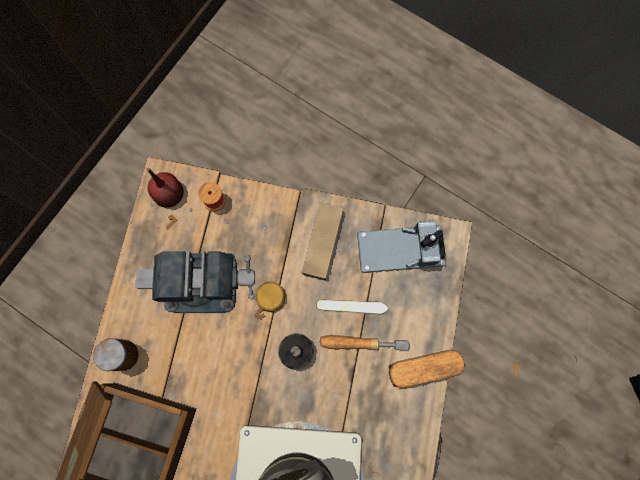

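View pics/scene1.png

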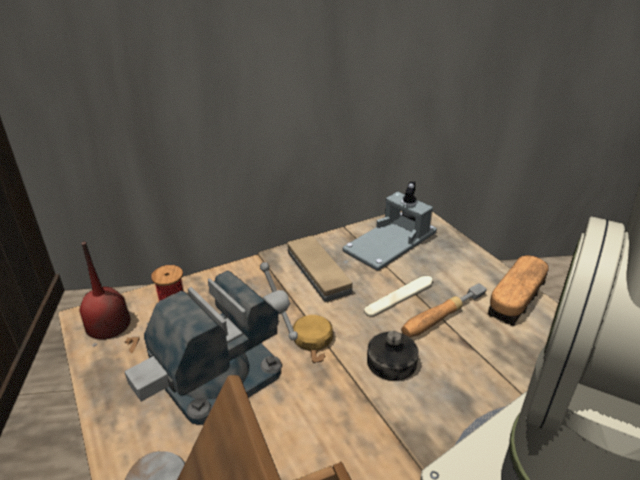

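The top view shows the tan stone at about (324,241), long axis near vertical. The clamp plate spans (360..445, 225..270), with its head and knob to the right at (432,240). The puck is at (270,296) and the folder at (352,307). Next I'll enlarge this area to get edges and yaws.

Run:
```python
from h import *
im=cv2.imread('pics/top1.png')
c=im[190:290,295:455]; cv2.imwrite('pics/crop1.png',cv2.resize(c,None,fx=5,fy=5,interpolation=cv2.INTER_CUBIC))
```

```text
(no output)
```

View pics/crop1.png

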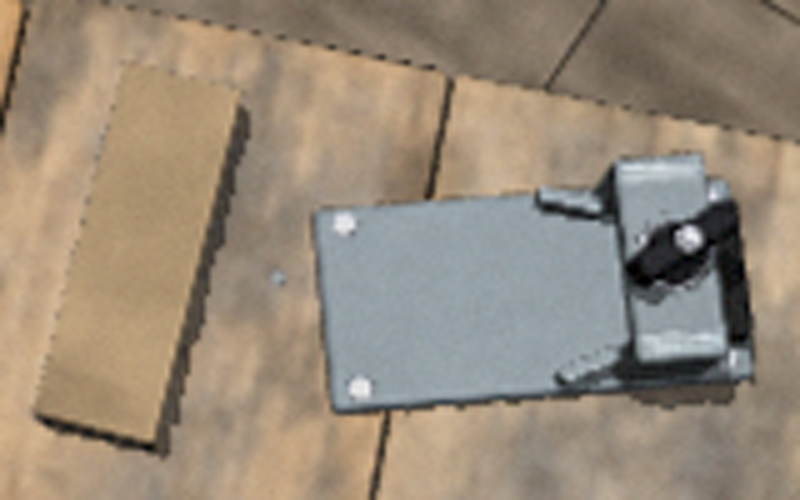

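The crop shows the stone's top corners at about (127,62),(243,93),(160,447),(37,415). The bed corners are (316,212),(333,410),(752,380). The pin is at (688,237), and the bar runs (635,275)→(735,215).

Run:
```python
from h import *
f=lambda u,v,z: pix2w('top',295+(u+.5)/5-.5,190+(v+.5)/5-.5,z)[:2]
S=np.array([f(*p,.025) for p in [(127,62),(243,93),(160,447),(37,415)]])
print('stone',S.round(4).tolist(),S.mean(0).round(4))
a=(S[0]+S[1]-S[2]-S[3])/2; print('len',np.linalg.norm(a),'wid',np.linalg.norm(S[0]-S[1]),np.linalg.norm(S[2]-S[3]),'yaw long',np.arctan2(a[1],a[0]))
A,B,C=[f(*p,.012) for p in [(316,212),(333,410),(752,380)]]
print('bed',A,B,C,np.linalg.norm(A-B),np.linalg.norm(B-C))
y1=(B-C);y=y1/np.linalg.norm(y1);x=(A-B);x/=np.linalg.norm(x); 
print('ydir ang',np.arctan2(y[1],y[0]),'from x',np.arctan2(x[1],x[0])+np.pi/2, np.arctan2(x[1],x[0])-np.pi/2)
mid=(A+B)/2; print('mid front',mid,'origin',mid-.082*y)
p=f(688,237,.102);print('pin',p,'expect',mid-.132*y,'ang',np.arctan2(*(mid-p)[::-1]))
k1=f(635,275,.099);k2=f(735,215,.099);d=k2-k1;print('bar',k1,k2,np.linalg.norm(d),np.arctan2(d[1],d[0]))
```

```text
stone [[0.5615, -0.0091], [0.5516, -0.0571], [0.4042, -0.0324], [0.4137, 0.0172]] [ 0.4828 -0.0204]
len 0.1497835458601159 wid 0.049029868146149035 0.050508299693086796 yaw long -0.17124688394648127
bed [ 0.50698533 -0.09023157] [ 0.4257756  -0.10119912] [ 0.44939553 -0.26957199] 0.08194698105770769 0.170021545474673
ydir ang 1.7101702655014643 from x 1.7050362430251593 -1.4365564105646338
mid front [ 0.46638046 -0.09571535] origin [ 0.47777216 -0.17692021]
pin [ 0.48584217 -0.22455283] expect [ 0.48471832 -0.22643536] ang 1.7207190862874557
bar [ 0.47053566 -0.20555084] [ 0.496271   -0.24271264] 0.04520294974461924 -0.9651071451448827
```

arm_command(xyz=[[0.205, 0.557, -0.03], [0.205, 0.557, -0.03], [0.205, 0.557, -0.03], [0.205, 0.557, -0.03], [0.205, 0.557, -0.03], [0.205, 0.557, -0.03], [0.205, 0.557, -0.03], [0.205, 0.557, -0.03], [0.205, 0.557, -0.03], [0.205, 0.557, -0.03], [0.205, 0.557, -0.03], [0.205, 0.557, -0.03], [0.205, 0.557, -0.03], [0.205, 0.557, -0.03], [0.205, 0.557, -0.03], [0.205, 0.557, -0.03], [0.205, 0.557, -0.03], [0.205, 0.557, -0.03], [0.205, 0.557, -0.03], [0.205, 0.557, -0.03]], rot=[[0, 0, 2.56], [0, 0, 2.56], [0, 0, 2.56], [0, 0, 2.56], [0, 0, 2.56], [0, 0, 2.56], [0, 0, 2.56], [0, 0, 2.56], [0, 0, 2.56], [0, 0, 2.56], [0, 0, 2.56], [0, 0, 2.56], [0, 0, 2.56], [0, 0, 2.56], [0, 0, 2.56], [0, 0, 2.56], [0, 0, 2.56], [0, 0, 2.56], [0, 0, 2.56], [0, 0, 2.56]], grip=1)

```text
time: 2.67
ee_pos: [0.4546, -0.016, 0.1927]
eef_rot: [0.112, 0.994, -0.0, 0.0]
ft_force: [0.3, -0.0, -0.1]
width: 0.0869
grip_force: 0.0
```

```bash
cat >> h.py <<'E'
def st():
    s=r.read_state();M=R.from_quat(s['eef_rot']).as_matrix()
    print('t %.2f'%s['time'],'pos',np.round(s['ee_pos'],4),'closing',round(np.arctan2(M[1,1],M[0,1]),4),'z',M[:,2].round(3),'F',np.round(s['ft_force'],2),'M',np.round(s['torque'],3),'w',round(s['width'],4),'g',round(s['grip_force'],1),'q',np.round(s['joint_positions'],2))
E
python3 -c "from h import *; st()"
```

```text
t 2.67 pos [ 0.4546 -0.016   0.1927] closing 1.3463 z [ 0. -0. -1.] F [ 0.32 -0.   -0.09] M [ 0.055 -0.119  0.008] w 0.0869 g 0.0 q [ 0.62  0.01 -0.68  1.9   0.01  1.23  1.28]
```

arm_command(xyz=[[0, 0, -0.04], [0, 0, -0.08], [0, 0, -0.12], [0, 0, -0.15], [0, 0, -0.17], [0, 0, -0.18], [0, 0, -0.187], [0, 0, -0.187]], rot=[[0, 0, 0.054], [0, 0, 0.054], [0, 0, 0.054], [0, 0, 0.054], [0, 0, 0.054], [0, 0, 0.054], [0, 0, 0.054], [0, 0, 0.054]])

```text
time: 3.33
ee_pos: [0.4545, -0.016, 0.0052]
eef_rot: [0.088, 0.996, 0.0, -0.0]
ft_force: [0.0, 0.5, 0.5]
width: 0.0868
grip_force: 0.0
```

```bash
python3 -c "
from h import *; st(); shot('scene','s2.png')
i=cv2.imread('pics/s2.png')[200:380,200:460]; cv2.imwrite('pics/s2c.png',cv2.resize(i,None,fx=3,fy=3))"
```

```text
t 3.33 pos [ 0.4545 -0.016   0.0052] closing 1.394 z [-0.001  0.    -1.   ] F [0.03 0.47 0.49] M [ 0.068 -0.068  0.03 ] w 0.0868 g 0.0 q [ 0.54  0.29 -0.65  2.08  0.23  0.84  1.14]
```

View pics/s2c.png

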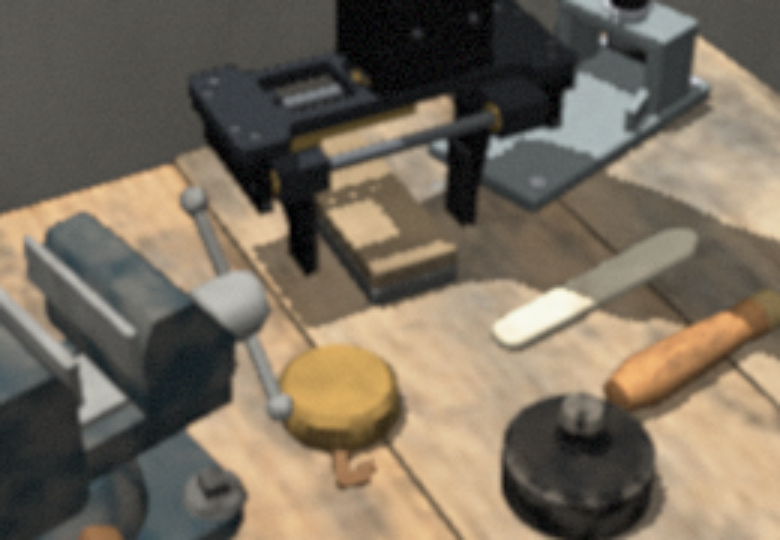

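The fingers straddle the stone cleanly, one on each side near (300,250) and (465,200) in the crop. I'll close now.

arm_command(xyz=[[0, 0, 0], [0, 0, 0], [0, 0, 0], [0, 0, 0], [0, 0, 0], [0, 0, 0], [0, 0, 0], [0, 0, 0]], rot=[[0, 0, 0], [0, 0, 0], [0, 0, 0], [0, 0, 0], [0, 0, 0], [0, 0, 0], [0, 0, 0], [0, 0, 0]], grip=0, squeeze=45)

```text
time: 4.05
ee_pos: [0.4548, -0.0156, 0.0058]
eef_rot: [0.088, 0.996, 0.0, 0.0]
ft_force: [-1.9, 2.7, 2.7]
width: 0.0493
grip_force: 44.9
```

```bash
python3 -c "from h import *; st()"
```

```text
t 4.05 pos [ 0.4548 -0.0156  0.0058] closing 1.3943 z [ 0.  0. -1.] F [-1.88  2.71  2.66] M [0.76  0.035 0.033] w 0.0493 g 44.9 q [ 0.54  0.29 -0.65  2.08  0.23  0.84  1.14]
```

arm_command(xyz=[[0, 0, 0.02], [0, 0, 0.05], [0, 0, 0.065], [0.01, -0.064, 0.065], [0.01, -0.064, 0.065], [0.01, -0.064, 0.065], [0.01, -0.064, 0.065], [0.01, -0.064, 0.065], [0.01, -0.064, 0.065], [0.01, -0.064, 0.065], [0.01, -0.064, 0.065], [0.01, -0.064, 0.065], [0.01, -0.064, 0.065], [0.01, -0.064, 0.065], [0.01, -0.064, 0.065], [0.01, -0.064, 0.065]], rot=[[0, 0, 0], [0, 0, 0], [0, 0, 0], [0, 0, -0.1], [0, 0, -0.2], [0, 0, -0.3], [0, 0, -0.42], [0, 0, -0.54], [0, 0, -0.66], [0, 0, -0.78], [0, 0, -0.9], [0, 0, -1.02], [0, 0, -1.14], [0, 0, -1.255], [0, 0, -1.255], [0, 0, -1.255]])

```text
time: 5.38
ee_pos: [0.4641, -0.08, 0.0701]
eef_rot: [0.655, 0.756, -0.0, -0.0]
ft_force: [-0.5, -1.1, -3.1]
width: 0.0499
grip_force: 44.9
```

```bash
python3 -c "
from h import *; st(); shot('scene','s3.png')
i=cv2.imread('pics/s3.png')[160:320,270:480]; cv2.imwrite('pics/s3c.png',cv2.resize(i,None,fx=3.5,fy=3.5))"
```

```text
t 5.38 pos [ 0.4641 -0.08    0.0701] closing 0.1427 z [-0.001  0.    -1.   ] F [-0.45 -1.05 -3.1 ] M [ 0.107 -0.05  -0.037] w 0.0499 g 44.9 q [ 0.54  0.19 -0.5   2.01  0.11  0.98  0.13]
```

View pics/s3c.png

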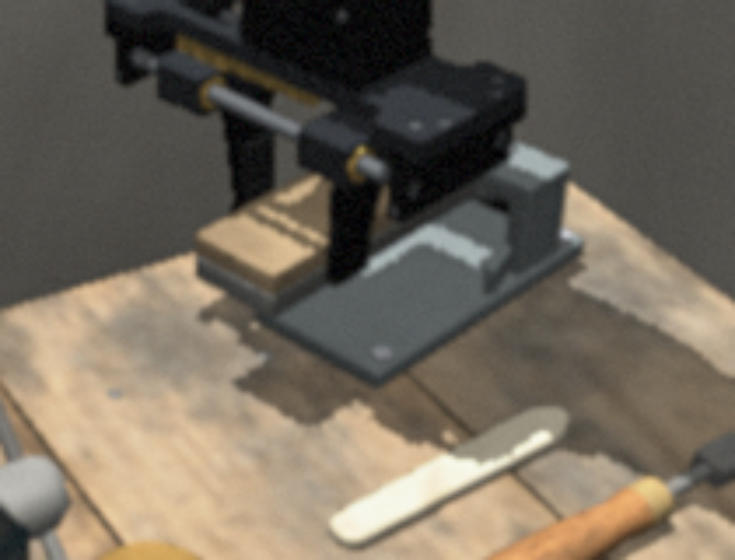

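The stone hangs level over the bed, in line with the clamp. I'll lower it in small steps.

arm_command(xyz=[[0, 0, -0.02], [0, 0, -0.035], [0, 0, -0.044], [0, 0, -0.048], [0, 0, -0.05], [0, 0, -0.051], [0, 0, -0.052], [0, 0, -0.052]], rot=[[0, 0, 0], [0, 0, 0], [0, 0, 0], [0, 0, 0], [0, 0, 0], [0, 0, 0], [0, 0, 0], [0, 0, 0]])

```text
time: 6.1
ee_pos: [0.465, -0.0801, 0.019]
eef_rot: [0.656, 0.755, 0.0, 0.0]
ft_force: [-0.6, -0.1, -4.0]
width: 0.0495
grip_force: 44.9
```

Run:
```python
from h import *; st(); shot('top','t4.png')
i=cv2.imread('pics/t4.png')[190:290,315:455]; cv2.imwrite('pics/t4c.png',cv2.resize(i,None,fx=5,fy=5,interpolation=cv2.INTER_CUBIC))
```

```text
t 6.10 pos [ 0.465  -0.0801  0.019 ] closing 0.1393 z [ 0.001 -0.    -1.   ] F [-0.58 -0.1  -4.03] M [ 0.092 -0.088 -0.024] w 0.0495 g 44.9 q [ 0.52  0.27 -0.48  2.04  0.16  0.87  0.08]
```

View pics/t4c.png

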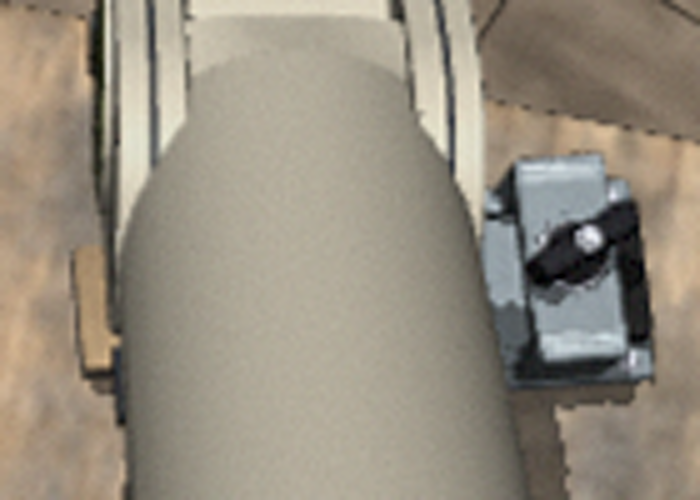

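The top crop shows the arm covering most of the stone. Its rear end is visible with corners at about (73,248) and (82,372), and the head is clear on the right.

Run:
```python
from h import *
f=lambda u,v,z: pix2w('top',315+(u+.5)/5-.5,190+(v+.5)/5-.5,z)[:2]
a=f(73,248,.038);b=f(82,372,.038);print(a,b,np.linalg.norm(a-b))
m=np.array([.4664,-.0957]);o=None
for th in (1.709,1.715,1.7207):
    y=np.array([np.cos(th),np.sin(th)]);x=np.array([y[1],-y[0]])
    for n,p in (('rear',(a+b)/2),('tcp',np.array([.465,-.0801])),('pin',np.array([.4858,-.2246]))): print(th,n,((p-m)@x).round(4),((p-m)@y+.082).round(4))
print(np.arctan2(*(a-b)[::-1])+np.pi/2)
```

```text
[ 0.48237266 -0.03240153] [ 0.43266343 -0.03900352] 0.05014572438276459
1.709 rear -0.0005 0.1426
1.709 tcp 0.0008 0.0976
1.709 pin 0.0015 -0.0483
1.715 rear -0.0002 0.1427
1.715 tcp 0.0009 0.0976
1.715 pin 0.0007 -0.0483
1.7207 rear 0.0002 0.1427
1.7207 tcp 0.0009 0.0976
1.7207 pin -0.0001 -0.0484
1.7028357344831377
```

arm_command(xyz=[[0, 0, -0.0005], [0, 0, -0.001], [0, 0, -0.0015], [0, 0, -0.0015]], rot=[[0, 0, 0], [0, 0, 0], [0, 0, 0], [0, 0, 0]])

```text
time: 6.48
ee_pos: [0.4649, -0.08, 0.0177]
eef_rot: [0.656, 0.755, -0.0, 0.0]
ft_force: [-2.8, 1.3, 5.4]
width: 0.0496
grip_force: 44.9
```

arm_command(xyz=[[0, 0, 0], [0, 0, 0], [0, 0, 0]], rot=[[0, 0, 0], [0, 0, 0], [0, 0, 0]], grip=0.68)

```text
time: 6.73
ee_pos: [0.465, -0.0801, 0.0173]
eef_rot: [0.656, 0.755, 0.0, 0.0]
ft_force: [0.4, -0.6, -0.0]
width: 0.058
grip_force: 0.0
```

arm_command(xyz=[[0, 0, 0], [0, 0, 0], [0, 0, 0], [0, 0, 0]], rot=[[0, 0, 0], [0, 0, 0], [0, 0, 0], [0, 0, 0]], grip=0, squeeze=15)

```text
time: 7.07
ee_pos: [0.4648, -0.08, 0.0171]
eef_rot: [0.656, 0.755, 0.0, 0.0]
ft_force: [-0.1, 0.1, 0.2]
width: 0.05
grip_force: 15.0
```

```bash
python3 -c "from h import *; st()"
```

```text
t 7.07 pos [ 0.4648 -0.08    0.0171] closing 0.139 z [ 0.  0. -1.] F [-0.06  0.09  0.23] M [ 0.018 -0.164  0.028] w 0.05 g 15.0 q [ 0.52  0.27 -0.48  2.04  0.16  0.86  0.08]
```

arm_command(xyz=[[0.0005, -0.005, 0], [0.0014, -0.01, 0], [0.0021, -0.015, 0], [0.0028, -0.02, 0], [0.0035, -0.025, 0], [0.0042, -0.03, 0], [0.005, -0.035, 0], [0.0057, -0.04, 0], [0.0064, -0.045, 0], [0.0071, -0.05, 0], [0.0078, -0.054, 0], [0.0082, -0.057, 0], [0.0082, -0.057, 0]], rot=[[0, 0, 0], [0, 0, 0], [0, 0, 0], [0, 0, 0], [0, 0, 0], [0, 0, 0], [0, 0, 0], [0, 0, 0], [0, 0, 0], [0, 0, 0], [0, 0, 0], [0, 0, 0], [0, 0, 0]])

```text
time: 8.15
ee_pos: [0.473, -0.138, 0.0171]
eef_rot: [0.657, 0.754, -0.0, 0.0]
ft_force: [0.3, 0.4, 0.7]
width: 0.0499
grip_force: 15.0
```

```bash
python3 -c "
from h import *; st(); shot('scene','s5.png')
i=cv2.imread('pics/s5.png')[160:290,320:460]; cv2.imwrite('pics/s5c.png',cv2.resize(i,None,fx=4.5,fy=4.5,interpolation=cv2.INTER_CUBIC))"
```

```text
t 8.15 pos [ 0.473  -0.138   0.0171] closing 0.1383 z [ 0.    -0.001 -1.   ] F [0.31 0.38 0.71] M [-0.169 -0.223  0.018] w 0.0499 g 15.0 q [ 0.59  0.31 -0.44  1.99  0.17  0.88  0.19]
```

View pics/s5c.png

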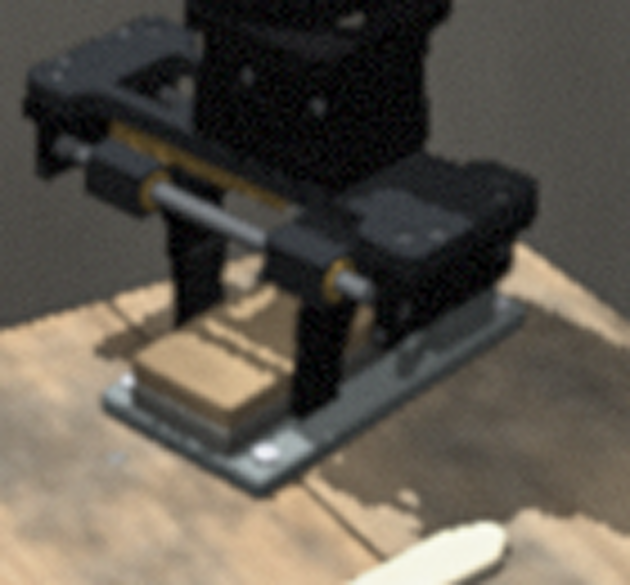

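The stone sits centred on the bed with about 10 mm left to go. I'll creep it in.

arm_command(xyz=[[0.0001, -0.001, 0], [0.0003, -0.002, 0], [0.0004, -0.003, 0], [0.0006, -0.004, 0], [0.0007, -0.005, 0], [0.0009, -0.006, 0], [0.001, -0.007, 0], [0.001, -0.007, 0]], rot=[[0, 0, 0], [0, 0, 0], [0, 0, 0], [0, 0, 0], [0, 0, 0], [0, 0, 0], [0, 0, 0], [0, 0, 0]])

```text
time: 8.87
ee_pos: [0.4739, -0.1442, 0.0171]
eef_rot: [0.656, 0.754, 0.0, 0.0]
ft_force: [0.1, 3.6, 3.7]
width: 0.0499
grip_force: 15.0
```

arm_command(xyz=[[0.0001, -0.0005, 0], [0.0001, -0.001, 0], [0.0001, -0.001, 0]], rot=[[0, 0, 0], [0, 0, 0], [0, 0, 0]])

```text
time: 9.12
ee_pos: [0.474, -0.1451, 0.0171]
eef_rot: [0.656, 0.755, 0.0, 0.0]
ft_force: [-0.1, 5.4, 4.1]
width: 0.0499
grip_force: 15.0
```

arm_command(xyz=[[0.0001, -0.0005, 0], [0.0001, -0.001, 0], [0.0001, -0.001, 0]], rot=[[0, 0, 0], [0, 0, 0], [0, 0, 0]])

```text
time: 9.37
ee_pos: [0.4741, -0.146, 0.0171]
eef_rot: [0.656, 0.755, 0.0, 0.0]
ft_force: [-0.6, 4.5, 4.5]
width: 0.0499
grip_force: 15.0
```

arm_command(xyz=[[0.0001, -0.0005, 0], [0.0001, -0.001, 0], [0.0001, -0.001, 0]], rot=[[0, 0, 0], [0, 0, 0], [0, 0, 0]])

```text
time: 9.62
ee_pos: [0.4741, -0.146, 0.0171]
eef_rot: [0.656, 0.755, 0.0, -0.0]
ft_force: [-1.3, 7.5, 7.0]
width: 0.05
grip_force: 15.0
```

arm_command(xyz=[[0.0001, -0.0005, 0], [0.0001, -0.001, 0], [0.0001, -0.001, 0]], rot=[[0, 0, 0], [0, 0, 0], [0, 0, 0]])

```text
time: 9.87
ee_pos: [0.4741, -0.1461, 0.0171]
eef_rot: [0.656, 0.755, 0.001, -0.001]
ft_force: [-2.2, 11.3, 9.3]
width: 0.0495
grip_force: 15.0
```

```bash
python3 -c "from h import *; st()"
```

```text
t 9.87 pos [ 0.4741 -0.1461  0.0171] closing 0.1402 z [-0.001  0.002 -1.   ] F [-2.24 11.28  9.33] M [ 2.542  0.361 -0.03 ] w 0.0495 g 15.0 q [ 0.6   0.32 -0.44  1.98  0.17  0.88  0.21]
```

Motion has stopped at the expected place and the force has risen to 11 N, so the stone is home. I'll release and lift.

arm_command(xyz=[[0, 0, 0], [0, 0, 0], [0, 0, 0], [0, 0, 0]], rot=[[0, 0, 0], [0, 0, 0], [0, 0, 0], [0, 0, 0]], grip=0.72)

```text
time: 10.2
ee_pos: [0.4739, -0.1488, 0.0169]
eef_rot: [0.657, 0.754, -0.0, 0.0]
ft_force: [0.4, -1.1, -0.1]
width: 0.0612
grip_force: 0.0
```

arm_command(xyz=[[0, 0.002, 0.02], [0, 0.002, 0.06], [0, 0.002, 0.1], [0, 0.002, 0.13], [0, 0.04, 0.13], [-0.02, 0.08, 0.13], [-0.06, 0.1, 0.13], [-0.1, 0.12, 0.13], [-0.12, 0.14, 0.13], [-0.12, 0.16, 0.13], [-0.12, 0.18, 0.13], [-0.12, 0.2, 0.13], [-0.12, 0.2, 0.13]], rot=[[0, 0, 0], [0, 0, 0], [0, 0, 0], [0, 0, 0], [0, 0, 0], [0, 0, 0], [0, 0, 0], [0, 0, 0], [0, 0, 0], [0, 0, 0], [0, 0, 0], [0, 0, 0], [0, 0, 0]])

```text
time: 11.28
ee_pos: [0.3543, 0.0546, 0.1475]
eef_rot: [0.655, 0.756, 0.0, 0.001]
ft_force: [0.7, 0.7, 0.4]
width: 0.0625
grip_force: 0.0
```

Run:
```python
from h import *; st(); shot('top','t6.png')
for l in ('stone_centre','stone_clamp','knob_grip'): print(l,[(round(d['conf'],2),W('top',d['at']).round(3).tolist()) for d in r.spot_point(l,'top')[:2]])
i=cv2.imread('pics/t6.png')[190:290,315:455]; cv2.imwrite('pics/t6c.png',cv2.resize(i,None,fx=5,fy=5,interpolation=cv2.INTER_CUBIC))
```

```text
t 11.28 pos [0.3543 0.0546 0.1475] closing 0.1422 z [ 0.002 -0.    -1.   ] F [0.72 0.66 0.38] M [ 0.072 -0.08   0.003] w 0.0625 g 0.0 q [ 0.49 -0.21 -0.68  2.16 -0.15  1.15  0.03]
stone_centre [(0.71, [0.48, -0.177, 0.022]), (0.41, [0.355, -0.086, 0.002])]
stone_clamp [(0.78, [0.476, -0.174, -0.002])]
knob_grip [(0.75, [0.489, -0.226, 0.086])]
```

View pics/t6c.png

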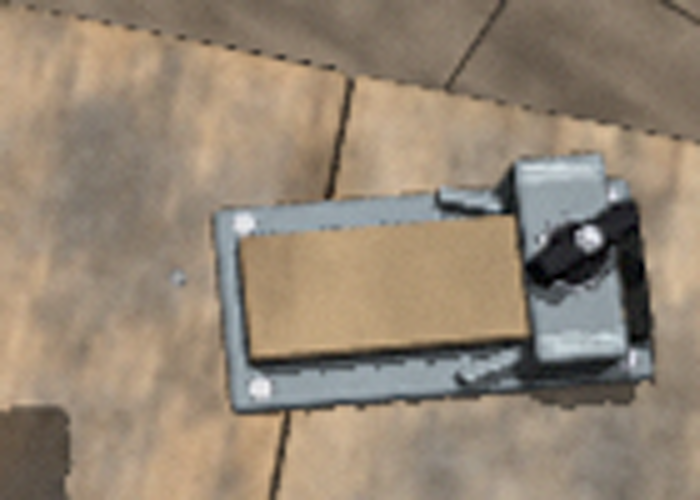

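The stone lies straight under the head, with rear corners at about (240,237) and (252,360). The bed front corners are at (216,212) and (233,410). I'll work out its y.

Run:
```python
from h import *
f=lambda u,v,z: pix2w('top',315+(u+.5)/5-.5,190+(v+.5)/5-.5,z)[:2]
a=f(240,237,.037);b=f(252,360,.037);A=f(216,212,.012);B=f(233,410,.012)
th=1.715;y=np.array([np.cos(th),np.sin(th)]);x=np.array([y[1],-y[0]]);m=(A+B)/2
c=(a+b)/2-m;print('rear x,y',c@x,c@y+.082,'width',np.linalg.norm(a-b)); 
c2=f(528,337,.037)-f(252,360,.037);print('yaw',np.arctan2(-c2[1],-c2[0]))
print('pin',f(589,237,.102),'knob pred',m-.132*y)
```

```text
rear x,y -0.0004501460518753812 0.07547830960855018 width 0.04993520765020688
yaw 1.722341540719373
pin [ 0.48586769 -0.22492902] knob pred [ 0.48534945 -0.22634527]
```

arm_command(xyz=[[0.131, -0.28, 0], [0.131, -0.28, 0], [0.131, -0.28, 0], [0.131, -0.28, 0], [0.131, -0.28, 0], [0.131, -0.28, 0], [0.131, -0.28, 0], [0.131, -0.28, 0], [0.131, -0.28, 0], [0.131, -0.28, 0], [0.131, -0.28, -0.03], [0.131, -0.28, -0.06], [0.131, -0.28, -0.074], [0.131, -0.28, -0.074]], rot=[[0, 0, 0.464], [0, 0, 0.464], [0, 0, 0.464], [0, 0, 0.464], [0, 0, 0.464], [0, 0, 0.464], [0, 0, 0.464], [0, 0, 0.464], [0, 0, 0.464], [0, 0, 0.464], [0, 0, 0.464], [0, 0, 0.464], [0, 0, 0.464], [0, 0, 0.464]])

```text
time: 12.65
ee_pos: [0.4824, -0.2263, 0.0697]
eef_rot: [0.465, 0.885, -0.0, -0.003]
ft_force: [-1.0, 0.2, 0.5]
width: 0.0624
grip_force: 0.0
```

```bash
python3 -c "
from h import *; st(); shot('scene','s7.png')
i=cv2.imread('pics/s7.png')[130:270,330:480]; cv2.imwrite('pics/s7c.png',cv2.resize(i,None,fx=4,fy=4,interpolation=cv2.INTER_CUBIC))"
```

```text
t 12.65 pos [ 0.4824 -0.2263  0.0697] closing 0.6039 z [-0.006  0.003 -1.   ] F [-0.99  0.2   0.52] M [ 0.017 -0.11   0.001] w 0.0624 g 0.0 q [ 0.66  0.3  -0.35  1.86  0.12  1.01  0.86]
```

View pics/s7c.png

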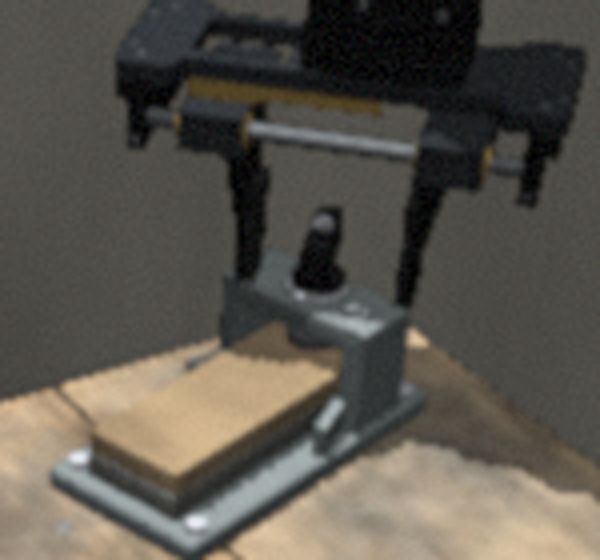

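The fingers straddle the knob and look centred, with the bar at about (320,250). I'll let the arm settle slightly higher.

arm_command(xyz=[[0, 0, 0.001], [0, 0, 0.001], [0, 0, 0.001]], rot=[[0, 0, 0], [0, 0, 0], [0, 0, 0]])

```text
time: 12.95
ee_pos: [0.4861, -0.2283, 0.0757]
eef_rot: [0.465, 0.885, 0.0, 0.001]
ft_force: [-0.5, 0.4, 0.5]
width: 0.0628
grip_force: 0.0
```

arm_command(xyz=[[0, 0.0022, -0.001], [0, 0.0022, -0.002], [0, 0.0022, -0.002], [0, 0.0022, -0.002], [0, 0.0022, -0.002], [0, 0.0022, -0.002], [0, 0.0022, -0.002], [0, 0.0022, -0.002], [0, 0.0022, -0.002]], rot=[[0, 0, 0], [0, 0, 0], [0, 0, 0], [0, 0, 0], [0, 0, 0], [0, 0, 0], [0, 0, 0], [0, 0, 0], [0, 0, 0]], grip=0, squeeze=40)

```text
time: 13.7
ee_pos: [0.4864, -0.225, 0.0723]
eef_rot: [0.465, 0.885, 0.001, 0.001]
ft_force: [5.1, 1.3, -2.0]
width: 0.0219
grip_force: 40.0
```

```bash
python3 -c "from h import *; st()"
```

```text
t 13.70 pos [ 0.4864 -0.225   0.0723] closing 0.6039 z [ 0.002  0.001 -1.   ] F [ 5.05  1.32 -1.98] M [ 0.471 -1.184 -0.016] w 0.0219 g 40.0 q [ 0.66  0.3  -0.35  1.85  0.12  1.01  0.86]
```

The opening is 21.9 mm, not the bar's 12 mm, so the tips probably caught the hub below the bar. I'll open, rise 6 mm and close again.

arm_command(xyz=[[0, 0, 0], [0, 0, 0], [0, -0.0005, 0.003], [0, -0.0005, 0.006], [0, -0.0005, 0.006]], rot=[[0, 0, 0], [0, 0, 0], [0, 0, 0], [0, 0, 0], [0, 0, 0]], grip=0.6)

```text
time: 14.12
ee_pos: [0.4853, -0.2268, 0.0788]
eef_rot: [0.465, 0.885, -0.0, 0.0]
ft_force: [-0.5, -0.8, 0.4]
width: 0.047
grip_force: 0.0
```

arm_command(xyz=[[0, 0, 0], [0, 0, 0], [0, 0, 0], [0, 0, 0], [0, 0, 0], [0, 0, 0], [0, 0, 0], [0, 0, 0]], rot=[[0, 0, 0], [0, 0, 0], [0, 0, 0], [0, 0, 0], [0, 0, 0], [0, 0, 0], [0, 0, 0], [0, 0, 0]], grip=0, squeeze=40)

```text
time: 14.78
ee_pos: [0.4865, -0.2254, 0.0781]
eef_rot: [0.465, 0.885, 0.001, 0.001]
ft_force: [5.4, 2.9, -2.6]
width: 0.0118
grip_force: 39.9
```

```bash
python3 -c "from h import *; st()"
```

```text
t 14.78 pos [ 0.4865 -0.2254  0.0781] closing 0.6041 z [ 0.002  0.001 -1.   ] F [ 5.38  2.9  -2.62] M [ 0.838 -1.5    0.012] w 0.0118 g 39.9 q [ 0.66  0.29 -0.35  1.85  0.11  1.02  0.86]
```

arm_command(xyz=[[0.0008, 0.0005, 0], [0.0008, 0.0005, 0], [0.0008, 0.0005, 0], [0.0008, 0.0005, 0], [0.0008, 0.0005, 0], [0.0008, 0.0005, 0]], rot=[[0, 0, -0.1], [0, 0, -0.2], [0, 0, -0.3], [0, 0, -0.4], [0, 0, -0.4], [0, 0, -0.4]])

```text
time: 15.28
ee_pos: [0.4862, -0.2255, 0.0781]
eef_rot: [0.63, 0.776, 0.0, 0.0]
ft_force: [1.0, 1.0, 0.3]
width: 0.012
grip_force: 39.9
```

```bash
python3 -c "from h import *; st()"
```

```text
t 15.28 pos [ 0.4862 -0.2255  0.0781] closing 0.2064 z [ 0.  0. -1.] F [0.96 1.04 0.29] M [ 0.324 -0.18   0.06 ] w 0.012 g 39.9 q [ 0.61  0.29 -0.3   1.85  0.1   1.02  0.48]
```

arm_command(xyz=[[0, 0, 0], [0, 0, 0], [0, 0, 0]], rot=[[0, 0, -0.1], [0, 0, -0.2], [0, 0, -0.2]])

```text
time: 15.53
ee_pos: [0.486, -0.2255, 0.0781]
eef_rot: [0.706, 0.708, 0.0, -0.0]
ft_force: [-0.2, 1.9, 0.9]
width: 0.0118
grip_force: 39.9
```

```bash
python3 -c "from h import *; st()"
```

```text
t 15.53 pos [ 0.486  -0.2255  0.0781] closing 0.0019 z [-0.  0. -1.] F [-0.16  1.89  0.88] M [0.396 0.075 0.091] w 0.0118 g 39.9 q [ 0.59  0.28 -0.27  1.85  0.09  1.02  0.28]
```

arm_command(xyz=[[0, 0, 0], [0, 0, 0], [0, 0, 0]], rot=[[0, 0, -0.1], [0, 0, -0.15], [0, 0, -0.15]])

```text
time: 15.78
ee_pos: [0.4859, -0.2255, 0.0781]
eef_rot: [0.756, 0.655, -0.0, -0.0]
ft_force: [-1.1, 2.4, 2.1]
width: 0.0121
grip_force: 39.9
```

```bash
python3 -c "from h import *; st()"
```

```text
t 15.78 pos [ 0.4859 -0.2255  0.0781] closing -0.1436 z [-0.  0. -1.] F [-1.14  2.41  2.09] M [0.582 0.268 0.117] w 0.0121 g 39.9 q [ 0.57  0.28 -0.25  1.85  0.08  1.02  0.14]
```

arm_command(xyz=[[0, 0, 0], [0, 0, 0], [0, 0, 0]], rot=[[0, 0, -0.1], [0, 0, -0.15], [0, 0, -0.15]])

```text
time: 16.03
ee_pos: [0.4857, -0.2255, 0.0781]
eef_rot: [0.803, 0.596, -0.0, -0.0]
ft_force: [-2.0, 3.5, 2.9]
width: 0.0118
grip_force: 40.0
```

```bash
python3 -c "from h import *; st()"
```

```text
t 16.03 pos [ 0.4857 -0.2255  0.0781] closing -0.2941 z [-0.001  0.001 -1.   ] F [-2.03  3.52  2.87] M [ 0.768  0.587 -0.187] w 0.0118 g 40.0 q [ 0.55  0.28 -0.23  1.85  0.07  1.02 -0.  ]
```

arm_command(xyz=[[0, 0, 0], [0, 0, 0], [0, 0, 0]], rot=[[0, 0, -0.1], [0, 0, -0.15], [0, 0, -0.15]])

```text
time: 16.28
ee_pos: [0.4856, -0.2254, 0.0781]
eef_rot: [0.845, 0.534, -0.0, -0.0]
ft_force: [-3.8, 3.9, 5.4]
width: 0.0114
grip_force: 40.0
```

```bash
python3 -c "from h import *; st()"
```

```text
t 16.28 pos [ 0.4856 -0.2254  0.0781] closing -0.4437 z [-0.001  0.001 -1.   ] F [-3.76  3.93  5.37] M [ 1.002  0.88  -0.135] w 0.0114 g 40.0 q [ 0.53  0.28 -0.21  1.85  0.07  1.02 -0.15]
```

The torque flipped to about -0.19 after 0.9 rad, which is the first click. I'll go on carefully to a second one for margin.

arm_command(xyz=[[0, 0, 0], [0, 0, 0], [0, 0, 0]], rot=[[0, 0, -0.1], [0, 0, -0.18], [0, 0, -0.18]])

```text
time: 16.53
ee_pos: [0.4855, -0.2254, 0.0781]
eef_rot: [0.89, 0.456, -0.0, -0.001]
ft_force: [-3.6, 4.1, 6.4]
width: 0.0119
grip_force: 39.9
```

```bash
python3 -c "from h import *; st()"
```

```text
t 16.53 pos [ 0.4855 -0.2254  0.0781] closing -0.6247 z [-0.001  0.001 -1.   ] F [-3.57  4.1   6.39] M [1.008 1.093 0.228] w 0.0119 g 39.9 q [ 0.51  0.28 -0.18  1.85  0.06  1.02 -0.32]
```

arm_command(xyz=[[0, 0, 0], [0, 0, 0], [0, 0, 0]], rot=[[0, 0, -0.06], [0, 0, -0.1], [0, 0, -0.1]])

```text
time: 16.78
ee_pos: [0.4854, -0.2253, 0.078]
eef_rot: [0.911, 0.412, -0.001, -0.001]
ft_force: [-5.0, 4.7, 5.9]
width: 0.0119
grip_force: 39.9
```

```bash
python3 -c "from h import *; st()"
```

```text
t 16.78 pos [ 0.4854 -0.2253  0.078 ] closing -0.7223 z [-0.001  0.001 -1.   ] F [-4.99  4.71  5.88] M [1.136 1.165 0.066] w 0.0119 g 39.9 q [ 0.5   0.28 -0.17  1.86  0.05  1.02 -0.42]
```

arm_command(xyz=[[0, 0, 0], [0, 0, 0], [0, 0, 0]], rot=[[0, 0, -0.08], [0, 0, -0.08], [0, 0, -0.08]])

```text
time: 17.03
ee_pos: [0.4853, -0.2252, 0.078]
eef_rot: [0.927, 0.376, -0.001, -0.001]
ft_force: [-5.2, 5.3, 6.5]
width: 0.0119
grip_force: 40.0
```

```bash
python3 -c "from h import *; st()"
```

```text
t 17.03 pos [ 0.4853 -0.2252  0.078 ] closing -0.8005 z [-0.002  0.001 -1.   ] F [-5.19  5.26  6.5 ] M [ 1.259  1.227 -0.144] w 0.0119 g 40.0 q [ 0.49  0.28 -0.16  1.86  0.05  1.02 -0.49]
```

The second click is felt, with the torque at -0.144. I'll release and lift clear.

arm_command(xyz=[[0, 0, 0], [0, 0, 0], [0, 0, 0], [0, 0, 0], [0, 0, 0]], rot=[[0, 0, 0], [0, 0, 0], [0, 0, 0], [0, 0, 0], [0, 0, 0]], grip=0.7)

```text
time: 17.45
ee_pos: [0.486, -0.2264, 0.0781]
eef_rot: [0.928, 0.373, 0.0, 0.0]
ft_force: [0.8, -0.7, -0.5]
width: 0.0372
grip_force: 0.0
```

arm_command(xyz=[[0, 0, 0.02], [0, 0, 0.06], [0, 0, 0.1], [0, 0, 0.12], [-0.04, 0.04, 0.12], [-0.08, 0.08, 0.12], [-0.1, 0.12, 0.12], [-0.12, 0.16, 0.12], [-0.13, 0.2, 0.12], [-0.13, 0.24, 0.12], [-0.13, 0.26, 0.12], [-0.13, 0.26, 0.12], [-0.13, 0.26, 0.12], [-0.13, 0.26, 0.12]], rot=[[0, 0, 0], [0, 0, 0], [0, 0, 0], [0, 0, 0], [0, 0, 0], [0, 0, 0], [0, 0, 0], [0, 0, 0], [0, 0, 0], [0, 0, 0], [0, 0, 0], [0, 0, 0], [0, 0, 0], [0, 0, 0]])

```text
time: 18.62
ee_pos: [0.3562, 0.0339, 0.1982]
eef_rot: [0.928, 0.374, 0.0, 0.001]
ft_force: [0.9, -1.1, -0.6]
width: 0.0607
grip_force: 0.0
```

Run:
```python
from h import *; st(); shot('top','t8.png')
i=cv2.imread('pics/t8.png')[190:290,315:455]; cv2.imwrite('pics/t8c.png',cv2.resize(i,None,fx=5,fy=5,interpolation=cv2.INTER_CUBIC))
```

```text
t 18.62 pos [0.3562 0.0339 0.1982] closing -0.8052 z [ 0.001 -0.001 -1.   ] F [ 0.93 -1.11 -0.58] M [-0.01   0.002 -0.017] w 0.0607 g 0.0 q [ 0.31 -0.25 -0.45  2.1  -0.11  1.27 -0.9 ]
```

View pics/t8c.png

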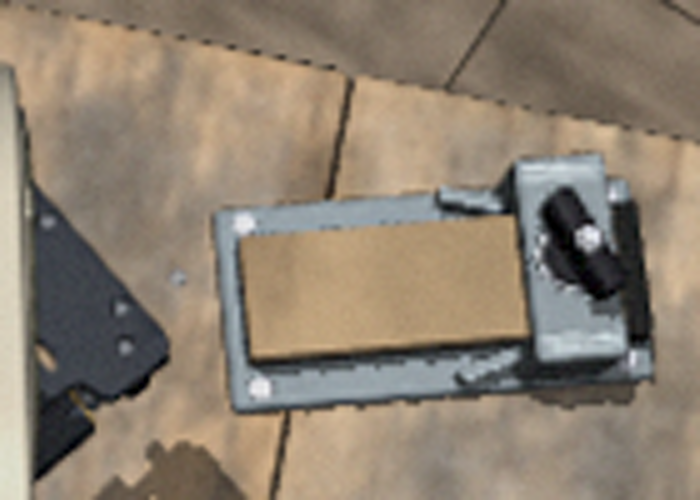

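The stone hasn't moved, with rear corners still at (240,237) and (252,360). The knob has turned clockwise, its bar now running (560,195)→(610,290), and the gripper is clear. I'll hand the job in.

```bash
python3 -c "
from h import *; print(r.close_job())"
```

```text
the job is handed in; nothing more can be done
None
```

The stone is home against the end stop and clamped after two felt clutch clicks; the gripper is clear, and the job was handed in at about 19 s (no verdict was returned).

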